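Cull the warped board on the surface plate

TASK

Three hand boards lie in the rack and one of them has a warped, bellied underside that only shows when the board lies on a flat surface. Lay boards on the steel surface plate, let go and press down on them near an end to find the one that rocks, and put that one flat into the scrap tray. Leave the two sound boards lying flat on the plate or in the rack, let go of everything, and do not disturb the ink pot, the tape roll or the paint tube.

Things in the scene. Friction and masses are not known exactly. Their poses are not given: they have to be found in the camera images.
- board_1_grip (a point): First of three hand boards alike: a light wooden slab 160 mm long (x), 54 mm wide (y), 12 mm thick, flat on top, with a wooden grip bar across its middle, 20 mm (x) x 44 mm (y), 28 mm high. This point is the middle of the bar: 14 mm above the slab's top and below the bar's top, 32 mm above the underside; z up. Which of the boards is the warped one is not known. 0.24 to 0.38 kg.
- board_2_grip (a point): The same point of the second board. Beneath each slab is a 6 mm thick sole, reaching 66 mm from the middle towards each end; the bare slab ends beyond it rest on the rack's rails. All three boards lie equally high and level, in the rack and on the plate. Sound board: the sole is flat, and pressed over it on the plate the board gives less than 1 mm.
- board_3_grip (a point): The same point of the third board. Warped board: on the plate it stands on the middle 24 mm of its sole, which rises towards both ends. Pressed on the slab 55 mm from the middle with more than about 2 N, that end sinks 3 to 4 mm and then bottoms hard (the board tips about 0.08 rad); let go, it comes back level. In the rack no board rocks.
- rack: Fixed dark wooden rack, 156 mm (x) x 196 mm (y). Two rails along its y axis, at x = +-74 mm, 8 mm wide, 30 mm high, carry the boards' ends; 12 mm high cross-bars at y = +-85 mm. The boards lie with their x along the rack's x, at about y = -62, 0 and +62 mm, in any order. Origin: centre of its footprint on the bench.
- plate_top (a point): Centre of the top face of the fixed steel surface plate, flat, level and rigid, 200 mm along its x axis and 150 mm along its y axis, the top 30 mm above the bench; z up. There is room for two boards side by side with their x axes along the plate's x axis, at y = +-36 mm.
- scrap_tray: Fixed open plywood tray, 186 mm (x) x 96 mm (y) x 36 mm high outside, walls and floor 5 mm thick; two battens across its floor, at x = +-52 mm, 6 mm wide, 8 mm high. A board fits in with its x along the tray's x (8 mm play at each end) and lies on the battens; the warped board's belly sinks about 3 mm between them, a sound one's sole does not. Origin: centre of its underside on the bench.
- ink_pot: Bystander: small glass pot 52 mm wide and 40 mm high with a lid, standing behind the work. Origin: centre of its underside. (Behind it the window sill juts out over the rear edge of the bench: pass in front of it, or with the fingertips and all that is held 0.23 m or more above the bench.)
- tape_roll: Bystander: roll of tape lying flat, 92 mm wide, 18 mm high, behind the work. Origin: centre of its underside.
- paint_tube: Bystander: metal paint tube 101 mm long, 33 mm wide and 16 mm high, lying behind the work. Origin: centre of its underside.

How it is judged:
On the way:
1. a board lying on the surface plate is pressed down by the fingers away from its grip bar, near an end (((contact force between the fingers and board_1 above 1.5 N and horizontal distance between board_1_grip and plate_top below 0.09 m and height (world z) of board_1_grip below 0.075 m and (x of the grasp point in the frame of board_1_grip above 0.025 m or x of the grasp point in the frame of board_1_grip below -0.025 m)) or (contact force between the fingers and board_2 above 1.5 N and horizontal distance between board_2_grip and plate_top below 0.09 m and height (world z) of board_2_grip below 0.075 m and (x of the grasp point in the frame of board_2_grip above 0.025 m or x of the grasp point in the frame of board_2_grip below -0.025 m)) or (contact force between the fingers and board_3 above 1.5 N and horizontal distance between board_3_grip and plate_top below 0.09 m and height (world z) of board_3_grip below 0.075 m and (x of the grasp point in the frame of board_3_grip above 0.025 m or x of the grasp point in the frame of board_3_grip below -0.025 m)))), for 0.02 s.
At the end, for the whole second after the job is handed in: The warped board lies flat in the scrap tray, on its battens (a sound one would lie 3 mm higher); each sound board lies flat on the plate (middle within 60 mm lengthwise and 70 mm sideways of the plate's) or across both rails of the rack; all level to 0.05 rad and at rest ((((x of board_1_grip in the frame of scrap_tray between -0.03 and 0.03 m and y of board_1_grip in the frame of scrap_tray between -0.03 and 0.03 m and z of board_1_grip in the frame of scrap_tray between 0.037 and 0.0433 m) and ((x of board_2_grip in the frame of plate_top between -0.06 and 0.06 m and y of board_2_grip in the frame of plate_top between -0.07 and 0.07 m and z of board_2_grip in the frame of plate_top between 0.025 and 0.039 m) or (x of board_2_grip in the frame of rack between -0.02 and 0.02 m and y of board_2_grip in the frame of rack between -0.09 and 0.09 m and z of board_2_grip in the frame of rack between 0.049 and 0.063 m)) and ((x of board_3_grip in the frame of plate_top between -0.06 and 0.06 m and y of board_3_grip in the frame of plate_top between -0.07 and 0.07 m and z of board_3_grip in the frame of plate_top between 0.025 and 0.039 m) or (x of board_3_grip in the frame of rack between -0.02 and 0.02 m and y of board_3_grip in the frame of rack between -0.09 and 0.09 m and z of board_3_grip in the frame of rack between 0.049 and 0.063 m))) or ((x of board_2_grip in the frame of scrap_tray between -0.03 and 0.03 m and y of board_2_grip in the frame of scrap_tray between -0.03 and 0.03 m and z of board_2_grip in the frame of scrap_tray between 0.037 and 0.0433 m) and ((x of board_1_grip in the frame of plate_top between -0.06 and 0.06 m and y of board_1_grip in the frame of plate_top between -0.07 and 0.07 m and z of board_1_grip in the frame of plate_top between 0.025 and 0.039 m) or (x of board_1_grip in the frame of rack between -0.02 and 0.02 m and y of board_1_grip in the frame of rack between -0.09 and 0.09 m and z of board_1_grip in the frame of rack between 0.049 and 0.063 m)) and ((x of board_3_grip in the frame of plate_top between -0.06 and 0.06 m and y of board_3_grip in the frame of plate_top between -0.07 and 0.07 m and z of board_3_grip in the frame of plate_top between 0.025 and 0.039 m) or (x of board_3_grip in the frame of rack between -0.02 and 0.02 m and y of board_3_grip in the frame of rack between -0.09 and 0.09 m and z of board_3_grip in the frame of rack between 0.049 and 0.063 m))) or ((x of board_3_grip in the frame of scrap_tray between -0.03 and 0.03 m and y of board_3_grip in the frame of scrap_tray between -0.03 and 0.03 m and z of board_3_grip in the frame of scrap_tray between 0.037 and 0.0433 m) and ((x of board_1_grip in the frame of plate_top between -0.06 and 0.06 m and y of board_1_grip in the frame of plate_top between -0.07 and 0.07 m and z of board_1_grip in the frame of plate_top between 0.025 and 0.039 m) or (x of board_1_grip in the frame of rack between -0.02 and 0.02 m and y of board_1_grip in the frame of rack between -0.09 and 0.09 m and z of board_1_grip in the frame of rack between 0.049 and 0.063 m)) and ((x of board_2_grip in the frame of plate_top between -0.06 and 0.06 m and y of board_2_grip in the frame of plate_top between -0.07 and 0.07 m and z of board_2_grip in the frame of plate_top between 0.025 and 0.039 m) or (x of board_2_grip in the frame of rack between -0.02 and 0.02 m and y of board_2_grip in the frame of rack between -0.09 and 0.09 m and z of board_2_grip in the frame of rack between 0.049 and 0.063 m)))) and angle between each of board_1_grip, board_2_grip, board_3_grip's own z axis and vertical below 0.05 rad and linear speed of each of board_1, board_2, board_3 below 0.02 m/s); the robot touches nothing.
It fails at once if the ink pot, the tape roll or the paint tube is moved by more than 30 mm (distance of any of ink_pot, tape_roll, paint_tube from where it was at the start of the episode above 0.03 m).
It also fails if it takes over 72 s, if anything falls off the work surface, if the arm or the gripper's body presses on something with over 40 N, if the wrist force passes 120 N, or if a joint passes its speed limit or range.

ROBOT

A 6-joint arm with a two-finger parallel gripper is mounted at the origin on a cart in front of the work surface, level with it; the furniture and walls round the work are solid. World frame = base frame: x ahead of the robot, y to its left, z up, the work surface at z = 0. Lengths are in m, angles in rad, forces in N, time in s.
With the tool pointing down it reaches from about 0.35 to 0.775 m from the base axis. Payload 7.3 kg.
Tool frame: the origin (TCP) lies at the very end of the fingers, on their centre line; the grasp point (between the pads) lies 19 mm behind it; z points along the fingers, y is the line along which they close (so a half turn about z gives the same grasp; the last joint's range is limited). The gripper opens to 92 mm and grips with 3 to 60 N. Pads are 19 mm wide; open, the fingers measure 130 mm over their backs; the gripper's body (75 mm by 190 mm) begins 47 mm behind the grasp point.
Start: joints at [-1.358, 0.342, 1.524, -0, 1.275, -0.146], TCP at [0.184, -0.492, 0.227] pointing down, gripper open.
Joint ranges: [-2.53, 2.53], [-0.77, 2.02], [0.04, 2.7], [-1, 4.14], [0.28, 2.66], [-3.11, 3.11]. Speed limits (rad/s): [2.57, 2.57, 3.14, 3.14, 3.14, 3.14].

INTERFACE

Orientations are given as [roll, pitch, yaw] about the fixed x, y, z axes, in that order (R = Rz(yaw) Ry(pitch) Rx(roll)).
In Python, from cell import robot gives the robot as it stands.
- The arm moves only by the tool apply_moves, never from a script. Its argument "motion" is text: rows parted by semicolons, each of 7 numbers parted by spaces: the opening in per cent of the stroke, from 0 (shut) to 100 (fully open), then the shift along the tool's x, y, z in cm, then the turn, a rotation vector about the tool's x, y, z in rad. A call has 1 to 20 rows; each row shifts and turns the commanded pose from where the row before left it, along the tool's axes as they then stand; what a row does not reach is not made up. A row lasts 1/8 s, in which the tool goes at most 62.5 mm and 10.7 degrees, less where a joint would pass 70% of its speed; a pose out of reach is approached as far as the arm can. A call with a gripper value outside its range is refused whole. The fingers move at their own pace and stop on an object; "force" is the grip in N (left out, the last holds). Time passes only in rows, so rows that do not move let the fingers close. It gives the time, the measured TCP pose, the force, the opening and the grip force at its end, in the units of the state.
- robot.observe(): the state, without advancing time (a new reading comes with each control period).
- robot.read_camera(name): name is "side" or "top" or "wrist"; returns a dict with "img" (420x560x3 uint8, red, green, blue), "fovy" (degrees; the focal length in pixels is half the picture's height over the tangent of half this angle, whatever the lens; pixels are square), "cx", "cy" (the principal point, pixels), "k1" (the pictures are not rectified: a ray, as slopes to the right and down, at radius r is drawn at 1 + k1 r^2 times it, then the intrinsics apply), "R" (3x3) and "t" (3): a world point X has camera coordinates R X + t; the wrist camera has in their place "hand_eye" (4x4, takes a point from camera to tool coordinates, whose origin is the TCP and whose axes are the flange's). Camera axes: x right, y down, z forward; pixel columns grow to the right and rows downward; lengths in m; the calibration is good to about 2 mm. A picture is of the moment at which its call begins: read the wrist's pose just before it. There is no depth.
- robot.hand_in(): hands the job in; it is judged then, once.
Trained networks look in a picture, given as the dict that the camera call returned (one of the last four; its "shot" number tells which), for a name from the list of things; names that differ only in an ending like _2 or _b are one class to them, and where a whole thing is asked for, a point or a joint stands for the part that bears it (a point fixed in the world has none). Each returns a list of dicts, best first, with "score" (0 to 1); they miss things now and then, are a little off and sometimes report something else, mostly with a low value. They report only what shows in the picture. A call takes as long as a camera call.
- robot.search_frame(target, picture): "centre" ([x, y, z] in m, in world coordinates, good to about 4 mm: the middle of the surface that is visible of it).
- robot.trace(target, picture): "pixels" (420x560 bool, what is visible of it).
The state is a dict: "time": time; "qpos": joint angles; "qvel": joint speeds; "joint_efforts": joint torques, N m; "tool_pos": TCP position; "tool_rot": TCP orientation; "contact_force": force on the tool from outside, world axes, zero at the start; "torque": the same for the moment, N m; "opening": finger opening in m; "grip_force": force on a finger pad.
Only numpy, scipy, OpenCV 4.12 (cv2) and the standard library are available. Lean on these libraries where they do the work, as an engineer would, in place of code of your own. Each camera call takes 0.05 s, during which the arm holds its last target. There are 200 camera calls.

## Working session

There is one attempt and no reset: what is moved stays moved. The work goes in short steps, Python scripts to look and compute and a tool call to move; the robot and the scene stay as the last step left them, time stands still between calls to the robot, and variables do not carry over. Pictures are saved under pics/ and viewed, at most 10 in all, crops included, and the job is handed in when it is done.

Besides the shell and the picture viewer there is one more tool, called after "Call:" in YAML: its name, and indented under it one key for each argument. apply_moves: Moves the arm, as the interface text tells. Its arguments: {"type":"object","properties":{"motion":{"type":"string"},"force":{"type":"number"}},"required":["motion"]}

```bash
mkdir -p pics
cat > h.py <<'E'
from cell import robot
import numpy as np, cv2
np.set_printoptions(precision=4,suppress=True)
def ray(c,px):
    f=210/np.tan(np.radians(c["fovy"])/2)
    d=(np.array(px,float)-[c["cx"],c["cy"]])/f
    u=d.copy()
    for _ in range(20): u=d/(1+c["k1"]*(u@u))
    R=np.array(c["R"]);t=np.array(c["t"])
    return -R.T@t, R.T@np.r_[u,1]
def atz(c,px,z):
    o,d=ray(c,px); return o+d*(z-o[2])/d[2]
def save(c,n): cv2.imwrite(f"pics/{n}.png",cv2.cvtColor(c["img"],cv2.COLOR_RGB2BGR))
E
python3 - <<'E'
from h import *
c=robot.read_camera("top");save(c,"top0")
print(c["cx"],c["cy"],c["fovy"],c["k1"],np.array(c["R"]),c["t"])
for n in ["board_1_grip","rack","plate_top","scrap_tray","ink_pot","tape_roll","paint_tube"]:
    for r in robot.search_frame(n,c)[:4]: print(n,np.array(r["centre"]),round(r["score"],2))
    for r in robot.trace(n,c)[:3]:
        m=np.array(r["pixels"]).astype(np.uint8)
        print("   tr",round(r["score"],2),m.sum(),cv2.minAreaRect(cv2.findNonZero(m)))
s=robot.observe();print(s)
s=robot.read_camera("side");save(s,"side0")
E
```

```text
293.71145242766465 210.57711542727571 47.846856999560124 -0.028243279261138576 [[ 0.0266 -0.9996  0.0027]
 [-0.9938 -0.0268 -0.1078]
 [ 0.1079  0.0001 -0.9942]] [-0.1976  0.5619  1.1072]
board_1_grip [ 0.5447 -0.2524  0.0445] 0.77
board_1_grip [ 0.6475 -0.0777  0.0365] 0.58
board_1_grip [ 0.5054 -0.1763  0.0403] 0.35
   tr 0.66 819 ((323.4111022949219, 226.1627655029297), (68.5872802734375, 14.308324813842773), 79.99201965332031)
rack [ 0.5421 -0.2559  0.0419] 0.57
   tr 0.41 38 ((283.7813720703125, 224.43661499023438), (42.47564697265625, 99.98466491699219), 34.09497833251953)
plate_top [ 0.5136 -0.3829  0.0297] 0.63
   tr 0.59 5303 ((375.55157470703125, 235.35540771484375), (85.52300262451172, 63.655418395996094), 81.74057006835938)
scrap_tray [0.4714 0.0391 0.0053] 0.72
scrap_tray [ 0.5405 -0.254   0.0416] 0.28
   tr 0.64 3381 ((201.4404754638672, 249.09559631347656), (79.61738586425781, 43.41630554199219), 88.21009063720703)
ink_pot [ 0.6489 -0.0777  0.0362] 0.57
   tr 0.87 346 ((252.0, 176.0), (20.0, 20.0), 90.0)
tape_roll [ 0.6849 -0.3003  0.018 ] 0.71
   tr 0.73 543 ((343.5, 166.5), (37.0, 37.0), 90.0)
paint_tube [ 0.657  -0.2132  0.0126] 0.7
   tr 0.72 133 ((297.44903564453125, 174.05990600585938), (9.754410743713379, 40.999996185302734), 77.27564239501953)
{'time': 0.75, 'qpos': array([-1.358 ,  0.3419,  1.5241,  0.    ,  1.2754, -0.146 ]), 'qvel': array([ 0.    ,  0.0005, -0.0007,  0.0023, -0.0002,  0.0008]), 'joint_efforts': array([ -0.0001, -43.1058, -24.4455,   0.0719,   0.048 ,   0.    ]), 'tool_pos': array([ 0.1844, -0.4916,  0.2268]), 'tool_rot': array([3.1414, 0.    , 0.3588]), 'contact_force': array([ 0.6212, -1.1931,  0.2141]), 'torque': array([0.0386, 0.03  , 0.0014]), 'grip_force': 0.0, 'opening': 0.09188843420885319}
```

Run:
```python
import cv2
i=cv2.imread("pics/top0.png")[130:310,150:450]
cv2.imwrite("pics/top0c.png",cv2.resize(i,None,fx=2.66,fy=2.66,interpolation=cv2.INTER_CUBIC))
```

```text
(no output)
```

View pics/top0c.png

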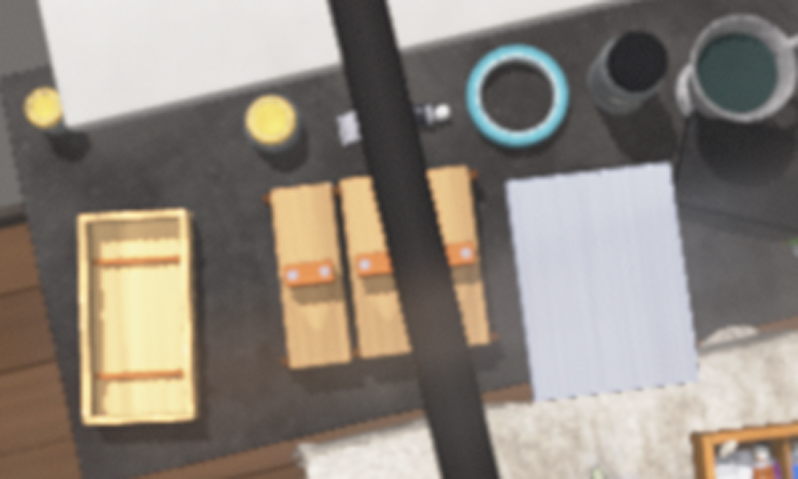

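View pics/side0.png

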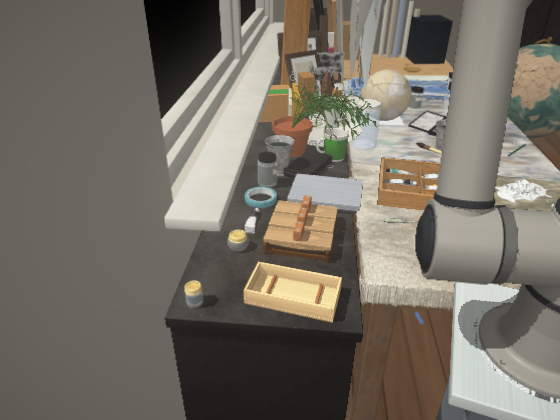

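The top view shows the tray at full-frame px (202,249), the three boards around (290–325,230), the plate at (376,235), the pot, tape and tube behind, and a dark bar over boards 2 and 3. The side view confirms this. Next I take precise poses from the corners.

Run:
```python
from h import *
c=robot.read_camera("top")
P=lambda u,v,z: atz(c,(150+u/2.66,130+v/2.66),z)[:2]
def quad(n,cs,z):
    p=np.array([P(u,v,z) for u,v in cs]) # farL,farR,nearR,nearL
    ax=(p[0]+p[1]-p[2]-p[3])/2; ay=(p[0]+p[3]-p[1]-p[2])/2
    print(n,"ctr",p.mean(0),"len",np.linalg.norm(ax),np.linalg.norm(ay),"yaw",np.arctan2(ax[1],ax[0]),np.arctan2(-ay[0],ay[1]))
quad("plate",[(506,181),(671,164),(697,381),(534,399)],.03)
quad("tray",[(78,214),(187,209),(198,420),(82,423)],.036)
quad("bL",[(270,190),(331,183),(353,360),(290,367)],.042)
for n,(u,v) in dict(barL=(310,272),barLl=(285,276),barLr=(335,268),bMl=(358,267),bRr=(476,252)).items(): print(n,P(u,v,.07))
for n,(u,v) in dict(bM_l=(341,179),bM_nl=(357,358),bR_fr=(469,167),bR_nr=(491,344)).items(): print(n,P(u,v,.042))
w=robot.observe()
# hsv segmentation refine of plate
m=np.array(robot.trace("plate_top",c)[0]["pixels"]).astype(np.uint8)
b=cv2.boxPoints(cv2.minAreaRect(cv2.findNonZero(m)));q=[atz(c,p,.03)[:2] for p in b];print("plate box",np.mean(q,0))
```

```text
plate ctr [ 0.5127 -0.3819] len 0.19705142371225384 0.14916005131505033 yaw 0.13227260281603503 0.1321310500306274
tray ctr [0.4697 0.0346] len 0.18723228879839962 0.10053487373204056 yaw 0.08258695406279931 0.06319496821230841
bL ctr [ 0.5104 -0.1205] len 0.1588882802855508 0.05550040021021794 yaw 0.1505053782456447 0.1395540490821321
barL [ 0.5107 -0.1211]
barLl [ 0.5067 -0.0996]
barLr [ 0.5148 -0.1427]
bMl [ 0.5162 -0.1627]
bRr [ 0.532  -0.2649]
bM_l [ 0.5967 -0.1446]
bM_nl [ 0.4375 -0.1636]
bR_fr [ 0.6107 -0.2593]
bR_nr [ 0.453  -0.2818]
plate box [ 0.5136 -0.3799]
```

Call:
apply_moves:
  motion: "60 4.5 -1.2 0 0 0 0;60 4.5 -1.2 0 0 0 0;60 4.5 -1.2 0 0 0 0;60 4.5 -1.2 0 0 0 0;60 4.5 -1.2 0 0 0 0;60 4.5 -1.3 0 0 0 0;60 4.5 -1.3 0 0 0 0;60 4.7 -1.3 0 0 0 0;60 4.7 -1.3 0 0 0 0;60 0 0 0 0 0 -0.17;60 0 0 0 0 0 -0.17;60 0 0 0 0 0 -0.17;60 0 0 0 0 0 -0.17;60 0 0 0 0 0 -0.17;60 0 0 0 0 0 -0.17;60 0 0 0 0 0 -0.17;60 0 0 0 0 0 -0.17;60 0 0 0 0 0 0"
  force: 25

```text
time: 3.15
tool_pos: [0.528, -0.2431, 0.2267]
tool_rot: [-3.141, -0.0, 1.717]
contact_force: [-1.0, 0.2, 0.1]
opening: 0.0551
grip_force: 0.0
```

```bash
cat >> h.py <<'E'
def wrist():
    from scipy.spatial.transform import Rotation as Ro
    s=robot.observe(); c=robot.read_camera("wrist")
    T=np.eye(4);T[:3,:3]=Ro.from_euler("xyz",s["tool_rot"]).as_matrix();T[:3,3]=s["tool_pos"]
    M=np.linalg.inv(T@np.array(c["hand_eye"])); c["R"]=M[:3,:3];c["t"]=M[:3,3]
    return s,c
E
python3 - <<'E'
from h import *
s,c=wrist(); print(s["tool_pos"],s["tool_rot"],s["qpos"]); save(c,"w1")
for cam in (c,robot.read_camera("top")):
  for r in robot.search_frame("board_1_grip",cam)[:4]: print(np.array(r["centre"]),round(r["score"],2))
E
```

```text
[ 0.528  -0.2431  0.2267] [-3.1415 -0.      1.7172] [-0.5633  0.446   1.3632 -0.      1.3324 -0.7097]
[ 0.5326 -0.2429  0.041 ] 0.61
```

View pics/w1.png

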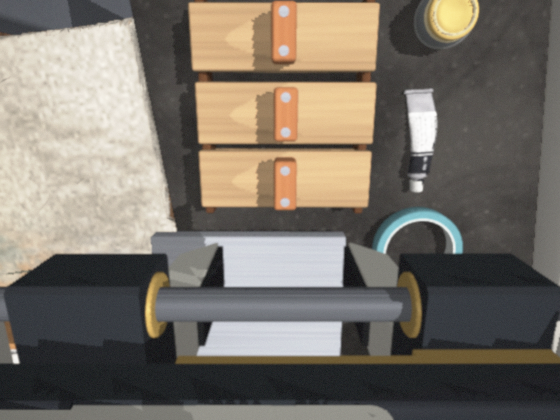

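The wrist view shows all three boards. The bar tops are at px (285,184), (286,114) and (285,32), and the plate is below, under the gripper.

Run:
```python
from h import *
s,c=wrist()
for n,p in dict(R=(285,184),M=(286.5,114),L=(285,31)).items(): print(n,atz(c,p,.070))
for n,ps in dict(R=[(200,152),(369,150),(370,207),(202,209)],M=[(196,83),(375,82),(373,143),(198,145)]).items():
  q=[atz(c,p,.042)[:2] for p in ps]; v=q[1]-q[0]+q[2]-q[3]; print(n,np.mean(q,0),np.linalg.norm(v)/2,np.arctan2(v[1],v[0]))
```

```text
R [ 0.5289 -0.2382  0.07  ]
M [ 0.5214 -0.1797  0.07  ]
L [ 0.511  -0.1177  0.07  ]
R [ 0.5296 -0.2407] 0.1586197222776752 0.15800071542291905
M [ 0.5209 -0.1807] 0.1587710560675978 0.1543189842540038
```

Call:
apply_moves:
  motion: "60 0.3 0.1 4 0 0 0;60 0 0 4 0 0 0;60 0 0 4 0 0 0;60 0 0 3 0 0 0;60 0 0 2 0 0 0;60 0 0 1 0 0 0;60 0 0 0 0 0 0;0 0 0 0 0 0 0;0 0 0 0 0 0 0;0 0 0 0 0 0 0;0 0 0 0 0 0 0;0 0 0 0 0 0 0"
  force: 25

```text
time: 4.9
tool_pos: [0.5287, -0.24, 0.047]
tool_rot: [3.141, 0.0, 1.719]
contact_force: [-0.3, -0.3, 2.3]
opening: 0.0199
grip_force: 25.0
```

Call:
apply_moves:
  motion: "0 0 0 -2 0 0 0;0 0 0 -3 0 0 0;0 0 0 -2 0 0 0;0 -2.9 -0.6 0 0 0 0.015;0 -2.9 -0.6 0 0 0 0;0 -2.9 -0.6 0 0 0 0;0 -2.9 -0.6 0 0 0 0;0 -2.9 -0.6 0 0 0 0;0 -2.9 -0.7 0 0 0 0;0 0 0 2 0 0 0;0 0 0 2 0 0 0;0 0 0 1.2 0 0 0;0 0 0 0.6 0 0 0;0 0 0 0 0 0 0;0 0 0 0.3 0 0 0;0 0 0 0.2 0 0 0;0 0 0 0 0 0 0"

```text
time: 7.02
tool_pos: [0.5154, -0.4174, 0.0538]
tool_rot: [3.142, 0.0, 1.704]
contact_force: [-0.3, 0.6, -3.1]
opening: 0.0197
grip_force: 25.0
```

Call:
apply_moves:
  motion: "0 0 0 0.1 0 0 0;60 0 0 0 0 0 0;60 0 0 0 0 0 0;60 0 0 0 0 0 0;60 0 0 -2.5 0 0 0;0 0 0 -2.5 0 0 0;0 0 -2.7 0 0 0 0;0 0 -2.8 0 0 0 0;0 0 0 2 0 0 0;0 0 0 2 0 0 0;0 0 0 0.6 0 0 0;0 0 0 0 0 0 0;0 0 0 0 0 0 0"

```text
time: 8.65
tool_pos: [0.4614, -0.4251, 0.0576]
tool_rot: [3.141, 0.001, 1.704]
contact_force: [0.3, 0.2, -0.0]
opening: 0.0001
grip_force: 0.0
```

Call:
apply_moves:
  motion: "0 0 0 0.15 0 0 0;0 0 0 0 0 0 0"

```text
time: 8.9
tool_pos: [0.461, -0.4247, 0.0555]
tool_rot: [3.141, 0.0, 1.704]
contact_force: [0.5, 0.2, 0.2]
opening: 0.0007
grip_force: 0.0
```

Call:
apply_moves:
  motion: "0 0 0 0.15 0 0 0;0 0 0 0 0 0 0"

```text
time: 9.15
tool_pos: [0.4608, -0.4246, 0.0536]
tool_rot: [-3.142, -0.0, 1.704]
contact_force: [-0.4, -0.2, 0.5]
opening: 0.0003
grip_force: 0.0
```

Call:
apply_moves:
  motion: "0 0 0 0.1 0 0 0;0 0 0 0 0 0 0"

```text
time: 9.4
tool_pos: [0.4608, -0.4246, 0.0526]
tool_rot: [-3.141, -0.0, 1.704]
contact_force: [-0.5, -0.1, 0.6]
opening: 0.0003
grip_force: 0.0
```

Call:
apply_moves:
  motion: "0 0 0 0.1 0 0 0;0 0 0 0 0 0 0"

```text
time: 9.65
tool_pos: [0.4608, -0.4246, 0.0516]
tool_rot: [-3.141, -0.0, 1.704]
contact_force: [-0.3, 0.1, 0.2]
opening: 0.0007
grip_force: 0.0
```

Call:
apply_moves:
  motion: "0 0 0 0.2 0 0 0;0 0 0 0 0 0 0"

```text
time: 9.9
tool_pos: [0.4608, -0.4246, 0.0495]
tool_rot: [-3.141, -0.0, 1.704]
contact_force: [-0.3, 0.8, -0.0]
opening: 0.0007
grip_force: 0.0
```

Call:
apply_moves:
  motion: "0 0 0 0.1 0 0 0;0 0 0 0 0 0 0"

```text
time: 10.15
tool_pos: [0.4609, -0.4247, 0.0487]
tool_rot: [-3.142, 0.0, 1.704]
contact_force: [-0.3, -1.0, -0.7]
opening: 0.0005
grip_force: 0.0
```

Call:
apply_moves:
  motion: "0 0 0 0.1 0 0 0;0 0 0 0 0 0 0"

```text
time: 10.4
tool_pos: [0.461, -0.4248, 0.0483]
tool_rot: [3.141, 0.001, 1.704]
contact_force: [-0.7, 1.1, 5.3]
opening: 0.0004
grip_force: 2.3
```

Call:
apply_moves:
  motion: "0 0 0 0.1 0 0 0;0 0 0 0 0 0 0"

```text
time: 10.65
tool_pos: [0.461, -0.4248, 0.0482]
tool_rot: [3.141, 0.001, 1.704]
contact_force: [-3.1, 2.4, 11.3]
opening: 0.0003
grip_force: 5.5
```

R is stiff, with 11 N and almost no give, so it is sound. Next is the middle board.

Call:
apply_moves:
  motion: "0 0 0 -2 0 0 0;60 0 0 -3 0 0 0;60 0 0 -3 0 0 0;60 3.9 1.5 0 0 0 0;60 3.9 1.5 0 0 0 0;60 3.9 1.5 0 0 0 0;60 3.9 1.5 0 0 0 0;60 3.9 1.6 0 0 0 0;60 3.9 1.6 0 0 0 -0.015;60 0 0 0 0 0 0;60 0 0 0 0 0 0"

```text
time: 12.02
tool_pos: [0.5211, -0.1809, 0.1267]
tool_rot: [3.142, 0.001, 1.719]
contact_force: [-0.4, -0.2, -0.2]
opening: 0.0555
grip_force: 0.0
```

Run:
```python
from h import *
s,c=wrist(); print(s["tool_pos"],s["tool_rot"])
for cam in (c,robot.read_camera("top")):
  for r in robot.search_frame("board_1_grip",cam)[:4]: print(np.array(r["centre"]),round(r["score"],2))
```

```text
[ 0.5211 -0.1809  0.1267] [3.1416 0.0006 1.7192]
[ 0.5145 -0.4134  0.0489] 0.78
[ 0.4723 -0.2681  0.0171] 0.74
```

Descend 8.0 cm to TCP z ≈ 0.047.

Call:
apply_moves:
  motion: "60 0 0 3 0 0 0;60 0 0 3 0 0 0;60 0 0 1.5 0 0 0;60 0 0 0.5 0 0 0;60 0 0 0 0 0 0;0 0 0 0 0 0 0;0 0 0 0 0 0 0;0 0 0 0 0 0 0;0 0 0 0 0 0 0;0 0 0 0 0 0 0"

```text
time: 13.48
tool_pos: [0.521, -0.1806, 0.0469]
tool_rot: [3.142, 0.0, 1.719]
contact_force: [-0.2, -0.0, 3.5]
opening: 0.0199
grip_force: 25.0
```

Call:
apply_moves:
  motion: "0 0 0 -2 0 0 0;0 0 0 -3 0 0 0;0 0 0 -2 0 0 0;0 -2.7 -0.6 0 0 0 0.015;0 -2.7 -0.6 0 0 0 0;0 -2.7 -0.6 0 0 0 0;0 -2.7 -0.6 0 0 0 0;0 -2.7 -0.7 0 0 0 0;0 -2.6 -0.7 0 0 0 0;0 0 0 2 0 0 0;0 0 0 2 0 0 0;0 0 0 1.2 0 0 0;0 0 0 0.6 0 0 0;0 0 0 0 0 0 0;0 0 0 0.3 0 0 0;0 0 0 0.3 0 0 0;0 0 0 0 0 0 0;60 0 0 0 0 0 0;60 0 0 0 0 0 0;60 0 0 0 0 0 0"

```text
time: 15.98
tool_pos: [0.5053, -0.3453, 0.053]
tool_rot: [3.141, 0.0, 1.704]
contact_force: [-0.7, 0.8, -0.9]
opening: 0.0453
grip_force: 0.0
```

Call:
apply_moves:
  motion: "60 0 0 -2.5 0 0 0;0 0 0 -2.5 0 0 0;0 0 -2.7 0 0 0 0;0 0 -2.8 0 0 0 0;0 0 0 2 0 0 0;0 0 0 2 0 0 0;0 0 0 1.2 0 0 0;0 0 0 0 0 0 0;0 0 0 0 0 0 0"

```text
time: 17.1
tool_pos: [0.451, -0.3528, 0.0514]
tool_rot: [3.141, 0.001, 1.704]
contact_force: [-0.6, 0.4, 0.2]
opening: 0.0005
grip_force: 0.0
```

Call:
apply_moves:
  motion: "0 0 0 0.2 0 0 0;0 0 0 0 0 0 0"

```text
time: 17.35
tool_pos: [0.4507, -0.3526, 0.049]
tool_rot: [3.141, 0.0, 1.704]
contact_force: [-0.1, -0.3, -0.4]
opening: 0.0001
grip_force: 0.0
```

Call:
apply_moves:
  motion: "0 0 0 0.1 0 0 0;0 0 0 0 0 0 0"

```text
time: 17.6
tool_pos: [0.4508, -0.3527, 0.0483]
tool_rot: [3.141, 0.001, 1.704]
contact_force: [-0.9, 1.1, 4.8]
opening: 0.0004
grip_force: 2.3
```

Call:
apply_moves:
  motion: "0 0 0 0.1 0 0 0;0 0 0 0 0 0 0"

```text
time: 17.85
tool_pos: [0.4508, -0.3526, 0.0482]
tool_rot: [3.141, 0.001, 1.704]
contact_force: [-3.3, 2.0, 12.6]
opening: 0.0006
grip_force: 6.1
```

Call:
apply_moves:
  motion: "0 0 0 0.1 0 0 0;0 0 0 0 0 0 0"

```text
time: 18.1
tool_pos: [0.4508, -0.3527, 0.0482]
tool_rot: [3.141, 0.001, 1.704]
contact_force: [-4.5, 4.4, 19.2]
opening: 0.0003
grip_force: 9.8
```

The middle board is stiff too (19 N, no give), so the left board must be the warped one.

Call:
apply_moves:
  motion: "0 0 0 -2 0 0 0;60 0 0 -3 0 0 0;60 0 0 -3.3 0 0 0;60 3.7 1.5 0 0 0 0;60 3.7 1.5 0 0 0 0;60 3.7 1.5 0 0 0 0;60 3.7 1.5 0 0 0 0;60 3.7 1.5 0 0 0 0;60 3.7 1.5 0 0 0 -0.015;60 0 0 0 0 0 0;60 0 0 0 0 0 0"

```text
time: 19.48
tool_pos: [0.5104, -0.1209, 0.1287]
tool_rot: [-3.142, 0.001, 1.719]
contact_force: [-0.3, 0.2, -0.8]
opening: 0.0553
grip_force: 0.0
```

Run:
```python
from h import *
s,c=wrist(); print(s["tool_pos"],s["tool_rot"]); save(c,"w2")
```

```text
[ 0.5104 -0.1209  0.1287] [-3.1415  0.0005  1.7191]
```

View pics/w2.png

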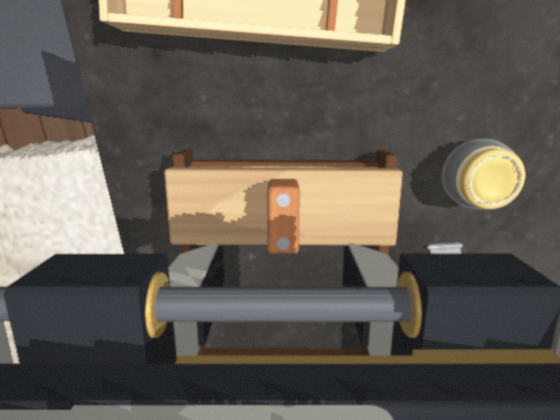

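The wrist view shows the left board's bar at (284,216), between the fingers, and the tray wall running (105,20)–(398,42), turned about 0.07 rad from the board. Now I grip it.

Call:
apply_moves:
  motion: "60 0 0 3 0 0 0;60 0 0 3 0 0 0;60 0 0 1.5 0 0 0;60 0 0 0.6 0 0 0;60 0 0 0 0 0 0;0 0 0 0 0 0 0;0 0 0 0 0 0 0;0 0 0 0 0 0 0;0 0 0 0 0 0 0;0 0 0 0 0 0 0;0 0 0 -2 0 0 0;0 0 0 -3 0 0 0;0 0 0 -4 0 0 0;0 0 0 -4 0 0 0;0 0 0 0 0 0 0;0 0 0 0 0 0 0"

```text
time: 21.52
tool_pos: [0.5095, -0.1202, 0.1764]
tool_rot: [-3.139, -0.001, 1.719]
contact_force: [-0.8, 0.2, -3.3]
opening: 0.0198
grip_force: 25.0
```

Run:
```python
from h import *
s,c=wrist(); print(s["tool_pos"],s["tool_rot"]); save(c,"w3")
t=robot.read_camera("top")
for n in ("scrap_tray",):
  for cam in (c,t):
    for r in robot.search_frame(n,cam)[:2]: print(n,np.array(r["centre"]),round(r["score"],2))
i=t["img"][190:300,150:310,::-1]; cv2.imwrite("pics/t3.png",cv2.resize(i,None,fx=5,fy=5,interpolation=cv2.INTER_CUBIC))
```

```text
[ 0.5095 -0.1202  0.1764] [-3.1395 -0.0011  1.7189]
scrap_tray [0.4819 0.0054 0.0039] 0.95
scrap_tray [0.4466 0.0298 0.0054] 0.88
```

View pics/w3.png

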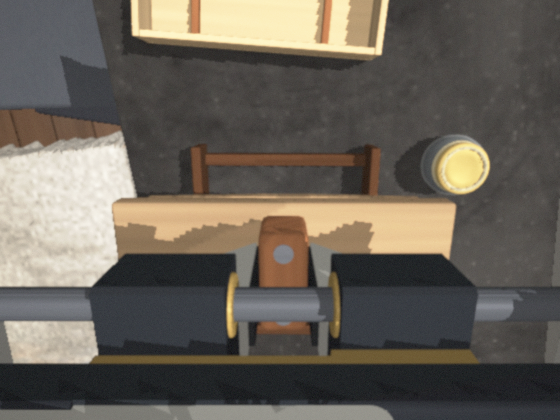

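View pics/t3.png

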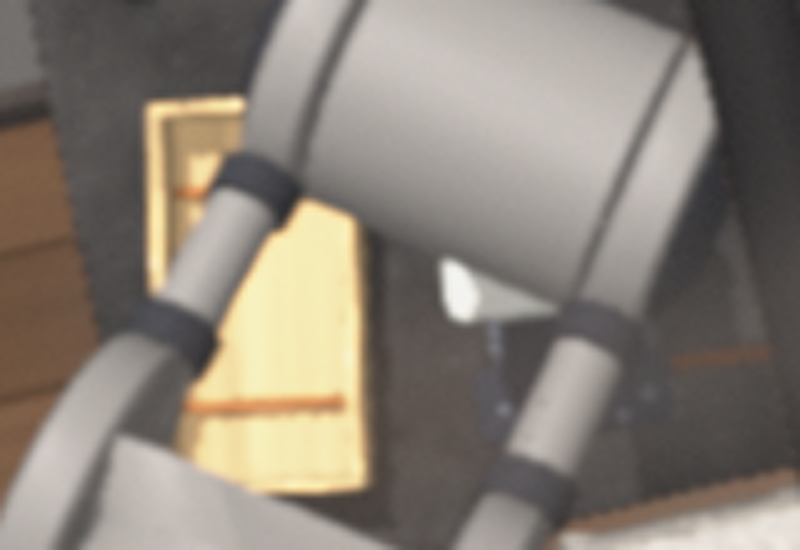

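The wrist view shows the board held level and the tray's near wall ending at (136,39) and (382,58). I move closer so the whole tray is in view.

Call:
apply_moves:
  motion: "0 2 0 0 0 0 0;0 2 0 0 0 0 0;0 2 0 0 0 0 0;0 1.5 0 0 0 0 0;0 0 0 0 0 0 0.07;0 0 0 0 0 0 0;0 0 0 0 0 0 0"

```text
time: 22.6
tool_pos: [0.4993, -0.0461, 0.1777]
tool_rot: [3.141, 0.0, 1.65]
contact_force: [-0.4, -0.8, -2.9]
opening: 0.02
grip_force: 25.0
```

Run:
```python
from h import *
s,c=wrist(); print(s["tool_pos"],s["tool_rot"]); save(c,"w4")
i=c["img"][0:270,100:500,::-1]; cv2.imwrite("pics/w4c.png",cv2.resize(i,None,fx=2,fy=2,interpolation=cv2.INTER_CUBIC))
```

```text
[ 0.4993 -0.0461  0.1777] [3.1415 0.0002 1.6501]
```

View pics/w4c.png

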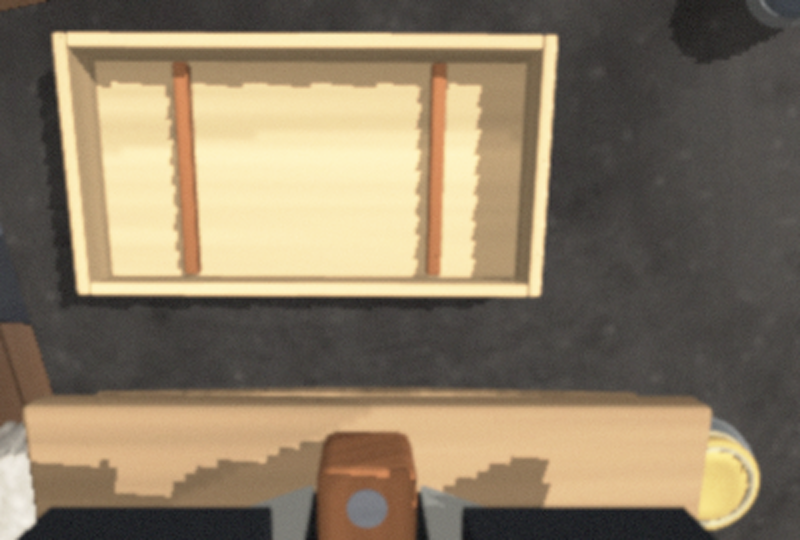

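The tray's outer rim corners in the crop are (53,33), (557,35), (541,297) and (78,296). The held board's far edge runs (25,404)–(711,404).

Run:
```python
from h import *
s,c=wrist()
P=lambda u,v,z: atz(c,(100+u/2,v/2),z)[:2]
p=np.array([P(*q,.036) for q in [(53,33),(557,35),(541,297),(78,296)]])
ax=(p[1]+p[2]-p[0]-p[3])/2; ctr=p.mean(0); yaw=np.arctan2(ax[1],ax[0])
print(p,ctr,np.linalg.norm(ax),np.linalg.norm(p[0]+p[1]-p[2]-p[3])/2,"yaw",yaw)
y=s["tool_rot"][2]; zt=s["tool_pos"][2]
b=np.array([P(*q,zt-.005) for q in [(25,404),(711,404)]]); v=b[1]-b[0]
print("board edge",b,b.mean(0),np.linalg.norm(v),np.arctan2(v[1],v[0]))
tx=np.array([np.cos(y),np.sin(y)]);ty=np.array([np.sin(y),-np.cos(y)])
print("board centre along ty rel tool",(b.mean(0)-s["tool_pos"][:2])@ty)
d=ctr-s["tool_pos"][:2]; print("shift x,y",d@tx,d@ty,"turn",-(yaw+np.pi/2-y))
```

```text
[[ 0.3739  0.078 ]
 [ 0.5586  0.092 ]
 [ 0.5664 -0.0037]
 [ 0.3807 -0.018 ]] [0.4699 0.0371] 0.18571864072047267 0.09612893188172855 yaw 0.07614927129634622
board edge [[ 0.4192 -0.0225]
 [ 0.5752 -0.0101]] [ 0.4972 -0.0163] 0.156491568444089 0.07911839968328749
board centre along ty rel tool 0.00017492281403502208
shift x,y 0.0854396324724273 -0.022815608278163813 turn 0.002776994188158355
```

Call:
apply_moves:
  motion: "0 2.1 -0.5 0 0 0 0;0 2.1 -0.6 0 0 0 0;0 2.1 -0.6 0 0 0 0;0 2.1 -0.6 0 0 0 0;0 0 0 0 0 0 0;0 0 0 3 0 0 0;0 0 0 3 0 0 0;0 0 0 3 0 0 0;0 0 0 2 0 0 0;0 0 0 0 0 0 0;0 0 0 0 0 0 0"

```text
time: 24.08
tool_pos: [0.4707, 0.0351, 0.0684]
tool_rot: [3.14, 0.0, 1.648]
contact_force: [-0.5, -1.0, -2.5]
opening: 0.02
grip_force: 25.0
```

Call:
apply_moves:
  motion: "0 0.1 0 1 0 0 0;0 0 0 1 0 0 0;0 0 0 0.6 0 0 0;0 0 0 0.4 0 0 0;0 0 0 0.2 0 0 0;0 0 0 0.2 0 0 0;0 0 0 0 0 0 0;0 0 0 0 0 0 0"

```text
time: 25.08
tool_pos: [0.4699, 0.0366, 0.0338]
tool_rot: [3.141, 0.0, 1.649]
contact_force: [-0.5, -0.4, -2.7]
opening: 0.0198
grip_force: 25.0
```

Call:
apply_moves:
  motion: "0 0 0 0.1 0 0 0;0 0 0 0 0 0 0;60 0 0 0 0 0 0;60 0 0 0 0 0 0;60 0 0 0 0 0 0;60 0 0 -2 0 0 0;60 0 0 -4 0 0 0;60 0 0 -5 0 0 0;60 -6 0 -3 0 0 0;60 -6 0 0 0 0 0;60 0 0 0 0 0 0;60 0 0 0 0 0 0"

```text
time: 26.58
tool_pos: [0.4784, -0.0786, 0.1702]
tool_rot: [-3.141, -0.001, 1.648]
contact_force: [-0.5, 0.4, 0.1]
opening: 0.0554
grip_force: 0.0
```

Run:
```python
from h import *
s,c=wrist(); print(s["tool_pos"]); save(c,"w5"); save(robot.read_camera("side"),"side5")
t=robot.read_camera("side")
for r in robot.search_frame("board_1_grip",t)[:4]+robot.search_frame("board_1_grip",c)[:4]: print(np.array(r["centre"]),round(r["score"],2))
a=cv2.imread("pics/w5.png");b=cv2.imread("pics/side5.png")[130:340,170:450]
b=cv2.resize(b,(560,420),interpolation=cv2.INTER_CUBIC)
cv2.imwrite("pics/f.png",cv2.resize(np.hstack([a,b]),(800,300),interpolation=cv2.INTER_AREA))
```

```text
[ 0.4784 -0.0786  0.1702]
[ 0.5385 -0.3961  0.0532] 0.85
```

View pics/f.png

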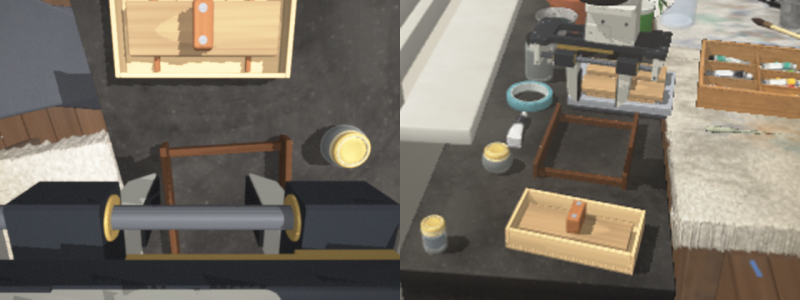

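The board lies flat in the tray with play all round. The other two are on the plate, and the pot, tape and tube are where they were.

```bash
python3 -c "
from cell import robot
print(robot.hand_in())"
```

```text
the job is handed in; nothing more can be done
None
```

I handed the job in at about 27 s; the hand-in call did not report a verdict. The warped board was the left one in the rack and now lies flat in the scrap tray: I found it by elimination, since the other two were stiff when pressed and stay flat on the plate, and it also sank lower into the tray than a sound board could.

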